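# Slide two flat tool cases home under their low bench racks

## Robot

A 6-joint arm with a two-finger parallel gripper is mounted at the origin on the work surface. World frame = base frame: x ahead of the robot, y to its left, z up, the work surface at z = 0. Lengths are in mm, angles in rad, forces in N, time in s.
With the tool pointing down it reaches from about 250 to 800 mm from the base axis. Payload 8.5 kg.
Tool frame: the origin (TCP) lies midway between the tips of the shut fingers; the grasp point (between the pads) lies 19 mm behind it (ctrl.grip_point_offset is the z of the grasp point in the tool frame, in mm); z points along the fingers, y is the line along which they close (so a half turn about z gives the same grasp; the last joint's range is limited). The gripper opens to 85 mm and grips with 20 to 120 N. Pads are 22 mm wide; open, the fingers measure 114 mm over their backs; the gripper's body (76 mm by 85 mm) begins 54 mm behind the grasp point. The pads swing forward as they close: fully open they stand 13 mm farther back than shut.
Start: joints at [-1.169, 0.238, -0.013, 1.319, 0, 1.571], TCP at [205.296, -483.148, 231.276] pointing down, gripper open.
Joint ranges: [-2.66, 2.66], [-1.03, 1.9], [-1.14, 1.46], [-1.82, 2.27], [-1.45, 1.34], [-3.14, 3.14]. Speed limits (rad/s): [2.22, 2.22, 2.79, 3.14, 3.14, 3.14].

## Interface

Orientations are given as a rotation vector (axis times angle).
In Python, from workcell import ctrl, imaging, workorder gives the robot as it stands.
- The arm moves only by the shell command python3 -m jog 'ROWS' [OPENING] [FORCE]. ROWS is JSON, a list of rows, each an object with "offset": the shift along the tool's x, y, z each as a share of 50 cm, from -1 to 1, a list of three; "delta_rot": the turn, a rotation vector about the tool's x, y, z each as a share of 1.5 rad, from -1 to 1, a list of three. In form: [{"offset": [dx, dy, dz], "delta_rot": [ax, ay, az]}, ...]. A call has 1 to 20 rows; each row is the pose to reach, as a shift and turn from the pose commanded when the call began, along the tool's axes at that moment; what a row does not reach only later rows make up. A row lasts 1/12 s, in which the tool goes at most 41.7 mm and 7.16 degrees, less where a joint would pass 70% of its speed; a pose out of reach is approached as far as the arm can. A call with a number of a shift or a turn outside -1 to 1 is refused whole. A call with a gripper value outside its range is refused whole. OPENING is the opening, from 0 (shut) to 1 (fully open), set as the call begins (- or left out, the last holds). The fingers move at their own pace and stop on an object; FORCE is the grip in N (left out, the last holds). Time passes only in rows, so rows that repeat a pose let the fingers close. It gives the time, the measured TCP pose, the force, the opening and the grip force at its end, in the units of the state.
- ctrl.get_obs(): the state, without advancing time (a new reading comes with each control period).
- imaging.get_image(name): name is "side" or "top" or "wrist"; returns a dict with "pixels" (480x640x3 uint8, red, green, blue), "fovy" (degrees; the focal length in pixels is half the picture's height over the tangent of half this angle, whatever the lens; pixels are square), "cx", "cy" (the principal point, pixels), "world_to_cam" (4x4, takes a point from world to camera coordinates); the wrist camera has in their place "T_tool_cam" (4x4, takes a point from camera to tool coordinates, whose origin is the TCP and whose axes are the flange's). Camera axes: x right, y up, looking along -z (the intrinsics and any distortion apply to the point x, -y, -z); pixel columns grow to the right and rows downward; lengths in mm; the calibration is good to about 2 mm. The wrist camera is an equidistant fisheye: a pixel r from the principal point sees the ray r / f radians off the axis. A picture is of the moment at which its call begins: read the wrist's pose just before it. There is no depth.
- workorder.finish_job(): hands the job in; it is judged then, once.
The state is a dict: "time": time; "joint_pos": joint angles; "joint_velocities": joint speeds; "effort": joint torques, N m; "tcp_pos": TCP position; "tool_rot": TCP orientation; "wrist_force": force on the tool from outside, world axes, zero at the start; "moment": the same for the moment, N m; "grip_width": finger opening in mm; "grip_force": force on a finger pad.
Only numpy, scipy, OpenCV 4.12 (cv2) and the standard library are available. Lean on these libraries where they do the work, as an engineer would, in place of code of your own. Each camera call takes 0.05 s, during which the arm holds its last target. There are 200 camera calls.

## Task

Put the two flat tool cases away: slide each along the bench, never lifting or tipping it, under the low roof of the rack whose bay matches its width, handle side outwards, until it is fully home against the back of the bay. The wide case goes in the wide bay and the narrow one in the narrow bay. Leave the tin, oil bottle, can and mug where they stand.

Things in the scene. Friction and masses are not known exactly. Their poses are not given: they have to be found in the camera images.
- case_wide: The wide flat closed tool case, black plastic, too wide to grip: 115 mm along its x, 130 mm along its y, 40 mm high, 0.3 to 0.65 kg, loose on the bench. Origin at the centre of its underside. Its -x side has the (flush) handle and two latches and stays outwards; its +x side goes into the rack first.
- case_narrow: The narrow flat closed tool case, same make: 115 mm along its x, 98 mm along its y, 40 mm high. Origin, axes and handle as for the wide one.
- case_wide_handle (a point): Centre of the handle on the -x side of the wide case: 57.5 mm from its centre, 20 mm up.
- case_narrow_handle (a point): Centre of the handle on the -x side of the narrow case: 57.5 mm from its centre, 20 mm up.
- rack_wide: Low steel rack fixed to the bench, one bay open on its -x side. Origin: middle of the mouth, on the bench; x points into the bay. Bay 141 mm wide (y -70.5 to 70.5), 100 mm deep to the back wall, 50 mm high; walls 8 mm thick. Roof top at 55 mm: strips at x = 0 to 32 and 74 to 108 mm, open between. A case fully home has its centre at x = 42.5 mm and stands out of the mouth by 15 mm.
- rack_narrow: The other rack, the same but for a bay 109 mm wide (y from -54.5 to 54.5 mm).
- tin: Small steel screw tin, diameter 44 mm, 50 mm high, loose, between the cases; bystander. Origin at the centre of its underside.
- oil: White plastic oil bottle, diameter 56 mm, 170 mm high, loose, between the racks; bystander. Origin at the centre of its underside.
- can: Bare metal can, diameter 62 mm, 150 mm high, loose, outside the left rack; bystander. Origin at the centre of its underside.
- mug: White mug, rim diameter 76 mm, 85 mm high, handle on its y side, loose, outside the right rack; bystander. Origin at the centre of its underside.
Things that resemble listed ones, but are neither listed nor needed, are in the scene too. What is shaped like the case_wide but purple is not meant. What is shaped like the rack_wide but blue is not meant.

How it is judged:
By the outcome, as a careful person would: the job done as asked, in the order asked, and still so for the second after the job is handed in, with the robot touching nothing.
It also fails if it takes over 72 s, if anything falls off the work surface, if the arm or the gripper's body presses on something with over 40 N, if the wrist force passes 120 N, or if a joint passes its speed limit or range.

## Working session

There is one attempt and no reset: what is moved stays moved. The work goes in short steps, Python scripts to look and compute and a shell command to move; the robot and the scene stay as the last step left them, time stands still between calls to the robot, and variables do not carry over. Pictures are saved under pics/ and viewed, at most 10 in all, crops included, and the job is handed in when it is done.

```bash
mkdir -p pics && ls && python3 - <<'E'
from workcell import ctrl, imaging, workorder
import cv2,numpy as np
o=ctrl.get_obs();print(o['tcp_pos'],o['tool_rot'],o['time'],ctrl.grip_point_offset)
for n in ['top','side']:
    d=imaging.get_image(n);cv2.imwrite(f'pics/{n}0.png',d['pixels'][:,:,::-1]);np.savez(f'{n}0.npz',**d)
    print(n,d['fovy'],d['cx'],d['cy'],np.round(d['world_to_cam'],3).tolist(),[k for k in d])
E
```

```text
pics
[ 205.15037698 -482.8108898   230.67712844] [-3.07703852e+00 -6.26598218e-01  4.59523616e-04] 0.0 -18.700000000000003
top 47.09154221474437 310.6132686733397 240.28442645461337 [[-0.021, -1.0, -0.007, 9.236], [0.986, -0.022, 0.166, -475.587], [-0.166, -0.003, 0.986, -1225.081], [0.0, 0.0, 0.0, 1.0]] ['pixels', 'fovy', 'cx', 'cy', 'world_to_cam']
side 43.888494892521344 317.8144040996667 245.11851806124488 [[-0.882, -0.47, -0.006, 420.294], [0.247, -0.475, 0.844, -156.889], [-0.4, 0.744, 0.536, -1270.584], [0.0, 0.0, 0.0, 1.0]] ['pixels', 'fovy', 'cx', 'cy', 'world_to_cam']
```

View pics/top0.png

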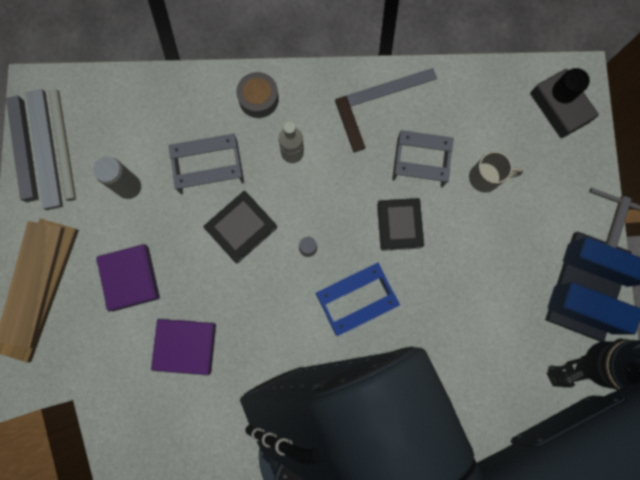

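View pics/side0.png

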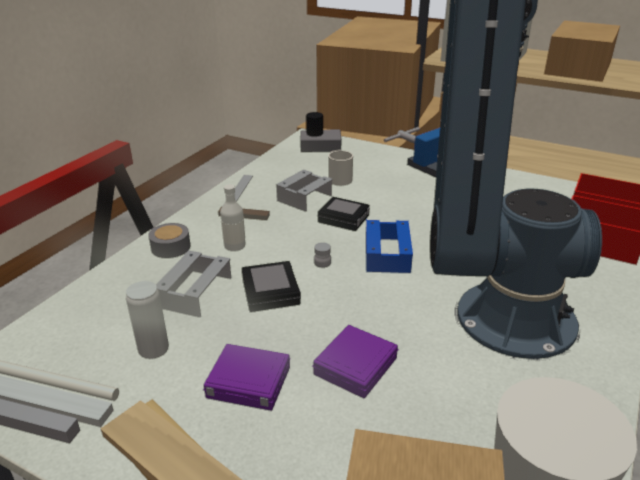

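The top view shows the wide rack at about (206,160), the narrow rack at (424,157), the wide case turned about 40° at (240,226) and the narrow case at (401,223). The tin is at (308,246), the oil bottle at (291,142), the can at (110,172) and the mug at (492,172). The side view shows both cases, at (270,284) and (344,212).

```bash
cat > h.py <<'E'
import numpy as np,cv2
def load(n):
    d=dict(np.load(n+'.npz'));return d
def ray(d,uv):
    f=240/np.tan(np.radians(d['fovy'])/2);uv=np.atleast_2d(uv).astype(float)
    c=np.c_[(uv[:,0]-d['cx'])/f,-(uv[:,1]-d['cy'])/f,-np.ones(len(uv))]
    R=d['world_to_cam'][:3,:3];t=d['world_to_cam'][:3,3]
    return -R.T@t,c@R
def plane(d,uv,z):
    o,v=ray(d,uv);return o+v*((z-o[2])/v[:,2])[:,None]
def tri(d1,p1,d2,p2):
    o1,v1=ray(d1,p1);o2,v2=ray(d2,p2);A=np.c_[v1[0],-v2[0]]
    s=np.linalg.lstsq(A,o2-o1,rcond=None)[0];a=o1+s[0]*v1[0];b=o2+s[1]*v2[0]
    return (a+b)/2,np.linalg.norm(a-b)
E
python3 - <<'E'
from h import *
t=load('top0');s=load('side0')
im=t['pixels'];g=im.max(2).astype(int)
a=cv2.resize(im[110:270,160:460],None,fx=2.6,fy=2.6,interpolation=cv2.INTER_CUBIC)
b=cv2.resize(s['pixels'][160:320,150:400],None,fx=3,fy=3,interpolation=cv2.INTER_CUBIC)
def br(x):return np.clip(255*(x/255.)**.5,0,255).astype(np.uint8)[:,:,::-1]
cv2.imwrite('pics/a.png',br(a));cv2.imwrite('pics/b.png',br(b))
for n,d,rois in (('top',t,[(195,180,285,270),(370,190,430,256)]),('side',s,[(235,250,305,312),(312,190,375,232)])):
  for (x0,y0,x1,y1) in rois:
    q=d['pixels'][y0:y1,x0:x1].max(2)
    m=(q<65).astype(np.uint8)
    c=max(cv2.findContours(m,cv2.RETR_EXTERNAL,cv2.CHAIN_APPROX_NONE)[0],key=cv2.contourArea)
    ap=cv2.approxPolyDP(cv2.convexHull(c),3,True)[:,0]+[x0,y0]
    print(n,np.percentile(q,[5,30,60,90]),cv2.contourArea(c),ap.tolist())
E
```

```text
top [ 41.  84. 140. 143.] 2604.0 [[245, 192], [275, 228], [235, 261], [204, 226]]
top [ 39.   57.  124.4 142. ] 1966.0 [[418, 199], [422, 245], [383, 249], [379, 201]]
side [ 33.  65. 183. 191.] 2048.0 [[288, 262], [299, 291], [299, 303], [261, 308], [250, 302], [242, 269]]
side [ 30.  59. 171. 191.] 742.0 [[319, 211], [333, 197], [368, 205], [367, 216], [354, 230], [319, 221]]
```

View pics/a.png

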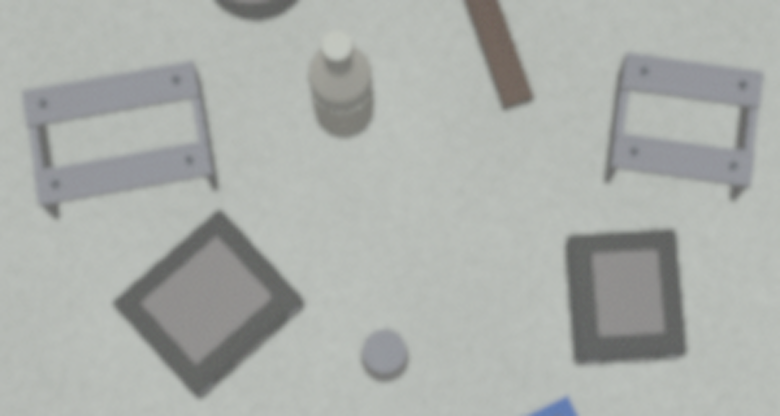

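View pics/b.png

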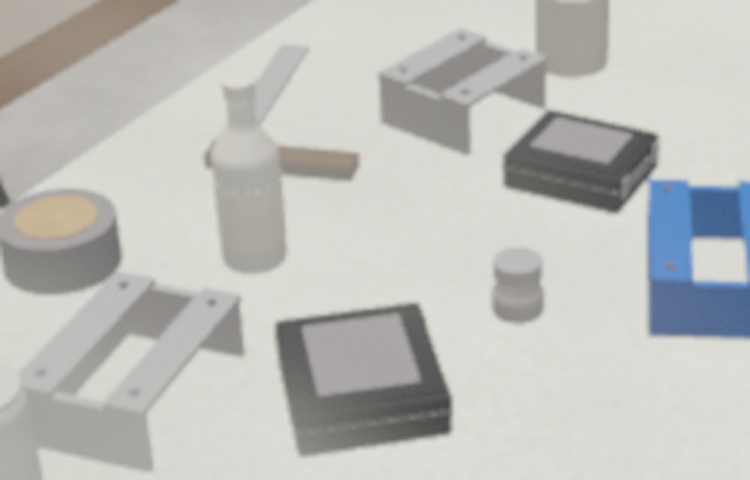

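Crop a puts the wide rack roof corners at (23,92), (195,63), (212,175) and (42,204), and the narrow rack's at (625,55), (761,72), (749,185) and (610,163). In crop b the narrow case's handle, at (640,175), faces the robot. The wide case's visible front face has no latches, so its handle side still has to be confirmed.

```bash
python3 - <<'E'
from h import *
t=load('top0');s=load('side0')
A=lambda p:np.array(p)/2.6+[160,110]-.3
B=lambda p:np.array(p)/3+[150,160]-.3
# heights: roof corners & case corners
for n,a,b in [('wr far R',(195,63),(123,274)),('wr near R',(212,175),(240,295)),('nr far L',(625,55),(461,30)),('nr far R',(761,72),(545,58))]:
    print(n,[np.round(x,1) for x in tri(t,A(a),s,B(b))])
for n,a,b in [('wc',(245,192),(242,269)),('wc2',(275,228),(288,262)),('nc',(418,199),(333,197)),('nc2',(379,201),(319,211))]:
    print(n,[np.round(x,1) for x in tri(t,a,s,b)])
def yaw(v):return np.degrees(np.arctan2(v[1],v[0])).round(1)
for n,C in (('wr',[(23,92),(195,63),(212,175),(42,204)]),('nr',[(625,55),(761,72),(749,185),(610,163)])):
    P=plane(t,A(C),55)[:,:2];print(n,P.round(0).tolist());y=(P[0]-P[1]+P[3]-P[2])
    print(' yaw',yaw([y[1],-y[0]]),'mouth',(P[2]+P[3])/2,np.linalg.norm(P[0]-P[1]),np.linalg.norm(P[3]-P[2]))
for n,C in (('wc',[[204,226],[245, 192], [275, 228], [235, 261]]),('nc',[[379,201],[418,199], [422,245], [383,249]])):
    P=plane(t,np.array(C),40)[:,:2];print(n,P.round(0).tolist(),P.mean(0).round(0),[ (yaw(P[(i+1)%4]-P[i]),np.linalg.norm(P[(i+1)%4]-P[i]).round(0)) for i in range(4)])
for n,p,z in (('tin',(385,340),50),('oil',(344,120),0)): print(n,plane(t,A(p),z).round(0))
E
```

```text
wr far R [array([728.1, 170.9,  53.1]), np.float64(5.7)]
wr near R [array([624.1, 156.1,  55.7]), np.float64(1.8)]
nr far L [array([ 670.1, -214.4,  124.5]), np.float64(65.3)]
nr far R [array([ 669.1, -353.8,   39.4]), np.float64(92.5)]
wc [array([595.2, 150.7,  30.8]), np.float64(0.8)]
wc2 [array([509.1,  81.8,  35.3]), np.float64(4.4)]
nc [array([ 565.8, -253.6,   37.1]), np.float64(4.9)]
nc2 [array([ 562.4, -162.8,   38.3]), np.float64(5.7)]
wr [[706.0, 327.0], [730.0, 172.0], [625.0, 157.0], [602.0, 308.0]]
 yaw 8.7 mouth [613.5344854  232.12590704] 156.7098230568056 152.84301535520075
nr [[729.0, -216.0], [710.0, -337.0], [605.0, -320.0], [628.0, -198.0]]
 yaw -9.7 mouth [ 616.68840659 -258.99854547] 122.82511861847388 124.37472097691781
wc [[514.0, 245.0], [593.0, 150.0], [506.0, 81.0], [431.0, 173.0]] [511. 162.] [(np.float64(-50.3), np.float64(123.0)), (np.float64(-141.5), np.float64(111.0)), (np.float64(129.0), np.float64(119.0)), (np.float64(40.9), np.float64(110.0))]
nc [[565.0, -162.0], [567.0, -252.0], [459.0, -256.0], [452.0, -166.0]] [ 511. -209.] [(np.float64(-88.3), np.float64(91.0)), (np.float64(-178.2), np.float64(108.0)), (np.float64(94.7), np.float64(90.0)), (np.float64(2.3), np.float64(113.0))]
tin [[474.   6.  50.]]
oil [[692.  40.   0.]]
```

```bash
R='' ; python3 -m jog '[{"offset":[0.18,-0.10,-0.2],"delta_rot":[0,0,0.07]},{"offset":[0.18,-0.10,-0.2],"delta_rot":[0,0,0.07]},{"offset":[0.18,-0.10,-0.2],"delta_rot":[0,0,0.07]},{"offset":[0.71,-0.42,-0.2],"delta_rot":[0,0,0.267]},{"offset":[0.71,-0.42,-0.2],"delta_rot":[0,0,0.267]},{"offset":[0.71,-0.42,-0.2],"delta_rot":[0,0,0.267]},{"offset":[0.71,-0.42,-0.2],"delta_rot":[0,0,0.267]},{"offset":[0.71,-0.42,-0.2],"delta_rot":[0,0,0.267]},{"offset":[0.71,-0.42,-0.2],"delta_rot":[0,0,0.267]},{"offset":[0.71,-0.42,-0.2],"delta_rot":[0,0,0.267]},{"offset":[0.71,-0.42,-0.2],"delta_rot":[0,0,0.267]},{"offset":[0.71,-0.42,-0.2],"delta_rot":[0,0,0.267]},{"offset":[0.71,-0.42,-0.2],"delta_rot":[0,0,0.267]},{"offset":[0.71,-0.42,-0.2],"delta_rot":[0,0,0.267]},{"offset":[0.71,-0.42,-0.2],"delta_rot":[0,0,0.267]}]' 0.7
python3 - <<'E'
from workcell import ctrl, imaging
import cv2,numpy as np
o=ctrl.get_obs();print(o['tcp_pos'],o['tool_rot'],o['time'],o['joint_pos'])
d=imaging.get_image('wrist');d['pos']=o['tcp_pos'];d['rot']=o['tool_rot'];np.savez('w0.npz',**d)
print(d['fovy'],d['cx'],d['cy'],np.round(d['T_tool_cam'],3).tolist())
p=d['pixels'];cv2.imwrite('pics/w0.png',np.clip(255*(p/255.)**.6,0,255).astype(np.uint8)[:,:,::-1])
E
```

```text
time: 1.35
tcp_pos: [449.3, -151.7, 331.1]
tool_rot: [-3.142, -0.0, 0.001]
wrist_force: [0.4, 0.8, 0.6]
grip_width: 59.8
grip_force: 0.0
[ 449.34387937 -151.7393491   331.14559548] [-3.14155832e+00 -4.53606319e-04  9.30003990e-04] 1.35 [-3.25565630e-01  1.36353074e-01  1.10017433e-01  1.54503255e+00
 -1.57082642e-04  2.81573829e+00]
65.70646984690485 323.8663920637981 240.9966802476791 [[0.0, 0.958, 0.287, 72.17], [1.0, -0.0, 0.0, -0.955], [0.0, 0.287, -0.958, -142.488], [0.0, 0.0, 0.0, 1.0]]
```

View pics/w0.png

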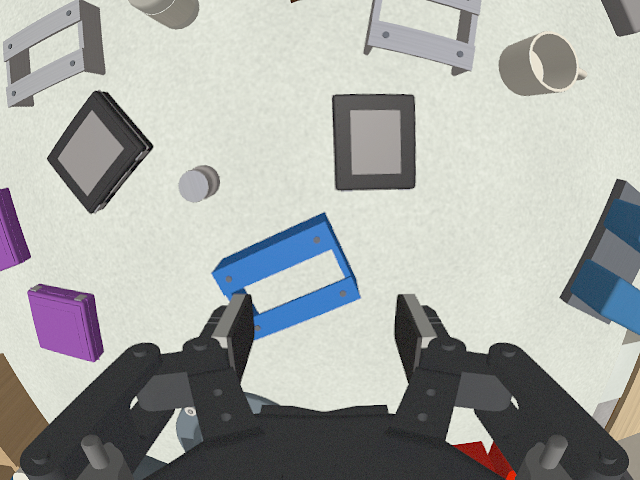

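The wrist view shows the narrow case at (374,141) and the tin at (197,184). The wide case's lower-right face, from (152,148) to (98,212), seems to carry light latch marks, so I'll zoom in on it.

```bash
cat >> h.py <<'E'
from scipy.spatial.transform import Rotation as Ro
def wplane(d,uv,z):
    f=240/np.tan(np.radians(d['fovy'])/2);uv=np.atleast_2d(uv).astype(float)-[d['cx'],d['cy']]
    r=np.hypot(*uv.T);th=r/f;k=np.sin(th)/np.maximum(r,1e-9)
    c=np.c_[uv[:,0]*k,-uv[:,1]*k,-np.cos(th)]
    T=d['T_tool_cam'];W=Ro.from_rotvec(d['rot']).as_matrix()
    v=c@T[:3,:3].T@W.T;o=W@T[:3,3]+d['pos']
    return (o+v*((z-o[2])/v[:,2])[:,None])[:,:2]
def snap(n):
    from workcell import ctrl,imaging
    o=ctrl.get_obs();d=imaging.get_image('wrist');d['pos']=o['tcp_pos'];d['rot']=o['tool_rot'];np.savez(n+'.npz',**d)
    print(o['time'],o['tcp_pos'].round(1),o['tool_rot'].round(3),o['wrist_force'].round(1));return d
def yaw(v):return np.degrees(np.arctan2(v[1],v[0])).round(1)
def quad(d,roi,thr=70,z=40):
    # top rectangle of case: dark mask -> lines of the hull -> plane
    x0,y0,x1,y1=roi;q=d['pixels'][y0:y1,x0:x1].max(2);m=(q<thr).astype(np.uint8)
    c=max(cv2.findContours(m,cv2.RETR_EXTERNAL,cv2.CHAIN_APPROX_NONE)[0],key=cv2.contourArea)
    h=cv2.convexHull(c)[:,0]+[x0,y0]
    ap=cv2.approxPolyDP(h[:,None].astype(np.int32),4,True)[:,0]
    return ap,wplane(d,ap,z)
E
python3 - <<'E'
from h import *
d=load('w0')
ap,P=quad(d,(320,80,430,200));print(ap.tolist(),P.round(0).tolist(),P.mean(0),[(yaw(P[(i+1)%len(P)]-P[i]),np.linalg.norm(P[(i+1)%len(P)]-P[i]).round(0)) for i in range(len(P))])
ap,P=quad(d,(35,85,160,220));print(ap.tolist(),P.round(0).tolist())
# corners visible of rack narrow near edge, roof
C=wplane(d,[(368,52),(474,70),(363,40)],55);print(C.round(0))
c=cv2.resize(d['pixels'][80:220,30:170],None,fx=4,fy=4,interpolation=cv2.INTER_CUBIC)
cv2.imwrite('pics/c.png',np.clip(255*(c/255.)**.5,0,255).astype(np.uint8)[:,:,::-1])
E
```

```text
[[412, 95], [414, 186], [337, 189], [333, 95]] [[569.0, -253.0], [460.0, -259.0], [455.0, -166.0], [565.0, -161.0]] [ 512.31857438 -209.78553182] [(np.float64(-177.1), np.float64(109.0)), (np.float64(93.0), np.float64(93.0)), (np.float64(2.6), np.float64(110.0)), (np.float64(-88.0), np.float64(92.0))]
[[108, 93], [152, 147], [103, 208], [91, 213], [47, 157], [91, 94]] [[590.0, 127.0], [513.0, 63.0], [437.0, 147.0], [431.0, 169.0], [516.0, 243.0], [592.0, 155.0]]
[[ 615. -200.]
 [ 604. -325.]
 [ 629. -194.]]
```

View pics/c.png

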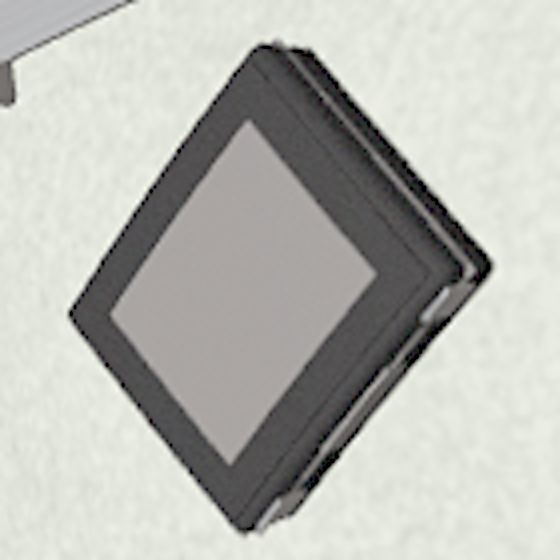

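The zoom shows the wide case's handle and two latches on its lower-right face, at (440,300) and (280,505). The wide case is therefore at yaw about +40° and the narrow one at about +2.5°. I'll start with the narrow case, pushing sideways on its +y face.

```bash
python3 -m jog '[{"offset":[0.125,-0.04,0.1],"delta_rot":[0,0,-0.2]},{"offset":[0.125,-0.04,0.2],"delta_rot":[0,0,-0.4]},{"offset":[0.125,-0.04,0.3],"delta_rot":[0,0,-0.6]},{"offset":[0.125,-0.04,0.3],"delta_rot":[0,0,-0.8]},{"offset":[0.125,-0.04,0.4],"delta_rot":[0,0,-1]},{"offset":[0.125,-0.04,0.4],"delta_rot":[0,0,-1]},{"offset":[0.125,-0.04,0.54],"delta_rot":[0,0,-1]},{"offset":[0.125,-0.04,0.54],"delta_rot":[0,0,-1]},{"offset":[0.125,-0.04,0.54],"delta_rot":[0,0,-1]},{"offset":[0.125,-0.04,0.54],"delta_rot":[0,0,-1]},{"offset":[0.125,-0.04,0.54],"delta_rot":[0,0,-1]},{"offset":[0.125,-0.04,0.54],"delta_rot":[0,0,-1]},{"offset":[0.125,-0.04,0.54],"delta_rot":[0,0,-1]},{"offset":[0.125,-0.04,0.54],"delta_rot":[0,0,-1]},{"offset":[0.125,-0.04,0.54],"delta_rot":[0,0,-1]}]' 0.7 && python3 -m jog '[{"offset":[0,0,0.05],"delta_rot":[0,0,-0.077]},{"offset":[0,0,0.1],"delta_rot":[0,0,-0.077]},{"offset":[0,0,0.104],"delta_rot":[0,0,-0.077]},{"offset":[0,0,0.104],"delta_rot":[0,0,-0.077]}]'
```

```text
time: 2.65
tcp_pos: [512.1, -131.8, 61.4]
tool_rot: [2.303, 2.136, 0.0]
wrist_force: [0.1, 0.1, 0.4]
grip_width: 59.9
grip_force: 0.0
time: 2.98
tcp_pos: [511.1, -130.9, 8.5]
tool_rot: [-2.172, -2.266, 0.002]
wrist_force: [0.2, 0.2, 0.3]
grip_width: 59.8
grip_force: 0.0
```

```bash
python3 -m jog '[{"offset":[-0.015,0,0],"delta_rot":[0,0,0]},{"offset":[-0.03,0,0],"delta_rot":[0,0,0]},{"offset":[-0.04,0,0],"delta_rot":[0,0,0]},{"offset":[-0.047,0,0],"delta_rot":[0,0,0.015]},{"offset":[-0.054,0,0],"delta_rot":[0,0,0.03]},{"offset":[-0.062,0.001,0],"delta_rot":[0,0,0.045]},{"offset":[-0.07,0.001,0],"delta_rot":[0,0,0.06]},{"offset":[-0.078,0.001,0],"delta_rot":[0,0,0.075]},{"offset":[-0.086,0.002,0],"delta_rot":[0,0,0.09]},{"offset":[-0.094,0.002,0],"delta_rot":[0,0,0.105]},{"offset":[-0.1,0.003,0],"delta_rot":[0,0,0.115]},{"offset":[-0.106,0.003,0],"delta_rot":[0,0,0.122]},{"offset":[-0.106,0.003,0],"delta_rot":[0,0,0.122]}]' && python3 -m jog '[{"offset":[0.03,0,0],"delta_rot":[0,0,0]},{"offset":[0.05,0,-0.08],"delta_rot":[0,0,0]},{"offset":[0.05,0,-0.15],"delta_rot":[0,0,0]},{"offset":[-0.05,0.05,-0.24],"delta_rot":[0,0,0.09]},{"offset":[-0.1,-0.05,-0.3],"delta_rot":[0,0,0.2]},{"offset":[-0.1,-0.15,-0.34],"delta_rot":[0,0,0.3]},{"offset":[-0.1,-0.22,-0.34],"delta_rot":[0,0,0.4]},{"offset":[-0.1,-0.22,-0.34],"delta_rot":[0,0,0.6]},{"offset":[-0.1,-0.22,-0.34],"delta_rot":[0,0,0.8]},{"offset":[-0.1,-0.22,-0.34],"delta_rot":[0,0,0.96]},{"offset":[-0.1,-0.22,-0.34],"delta_rot":[0,0,0.96]},{"offset":[-0.1,-0.22,-0.34],"delta_rot":[0,0,0.96]},{"offset":[-0.1,-0.22,-0.34],"delta_rot":[0,0,0.96]},{"offset":[-0.1,-0.22,-0.34],"delta_rot":[0,0,0.96]},{"offset":[-0.1,-0.22,-0.34],"delta_rot":[0,0,0.96]},{"offset":[-0.1,-0.22,-0.34],"delta_rot":[0,0,0.96]},{"offset":[-0.1,-0.22,-0.34],"delta_rot":[0,0,0.96]},{"offset":[-0.1,-0.22,-0.34],"delta_rot":[0,0,0.96]}]'
python3 - <<'E'
from h import *
d=snap('w1');p=d['pixels'];cv2.imwrite('pics/w1.png',np.clip(255*(p/255.)**.6,0,255).astype(np.uint8)[:,:,::-1])
E
```

```text
time: 4.07
tcp_pos: [516.7, -184.1, 9.7]
tool_rot: [2.37, 2.061, 0.001]
wrist_force: [1.2, 2.7, 2.0]
grip_width: 59.7
grip_force: 1.5
time: 5.57
tcp_pos: [400.3, -218.5, 179.3]
tool_rot: [3.141, -0.007, -0.001]
wrist_force: [0.3, -0.2, 0.4]
grip_width: 60.0
grip_force: 0.0
5.5667 [ 400.3 -218.5  179.3] [ 3.141e+00 -7.000e-03 -1.000e-03] [ 0.3 -0.2  0.4]
```

View pics/w1.png

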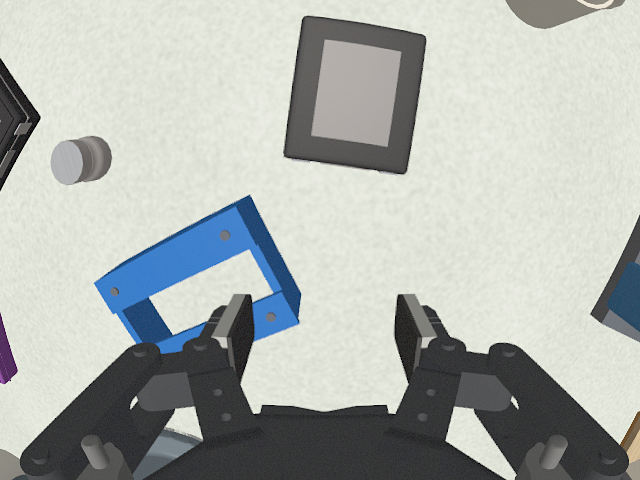

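The narrow case now sits at about (355,95) in the wrist view, turned to face the rack. I'll look from above the rack and case.

```bash
python3 -m jog '[{"offset":[0.06,0.01,-0.08],"delta_rot":[0,0,0]},{"offset":[0.12,0.02,-0.16],"delta_rot":[0,0,0]},{"offset":[0.2,0.033,-0.24],"delta_rot":[0,0,0]},{"offset":[0.2,0.033,-0.3],"delta_rot":[0,0,0]},{"offset":[0.2,0.033,-0.3],"delta_rot":[0,0,0]},{"offset":[0.2,0.033,-0.3],"delta_rot":[0,0,0]},{"offset":[0.2,0.033,-0.3],"delta_rot":[0,0,0]}]' >/dev/null
python3 - <<'E'
from h import *
d=snap('w2');p=d['pixels'].copy();
P=p.astype(int)
m=((P[:,:,2]-P[:,:,1]>=2)&(P.max(2)<190)&(P.max(2)>90)).astype(np.uint8)*255
m=cv2.morphologyEx(m,cv2.MORPH_OPEN,np.ones((3,3)))
out=np.clip(255*(p/255.)**.6,0,255).astype(np.uint8)[:,:,::-1].copy()
m=np.dstack([m]*3)
cv2.imwrite('pics/w2.png',np.vstack([cv2.resize(out[:300,120:520],(700,525)),]))
cv2.imwrite('pics/w2m.png',m)
E
```

```text
6.2 [ 501.  -235.7  329.4] [ 3.141e+00 -8.000e-03  1.000e-03] [ 0.1  0.8 -0.7]
```

View pics/w2.png

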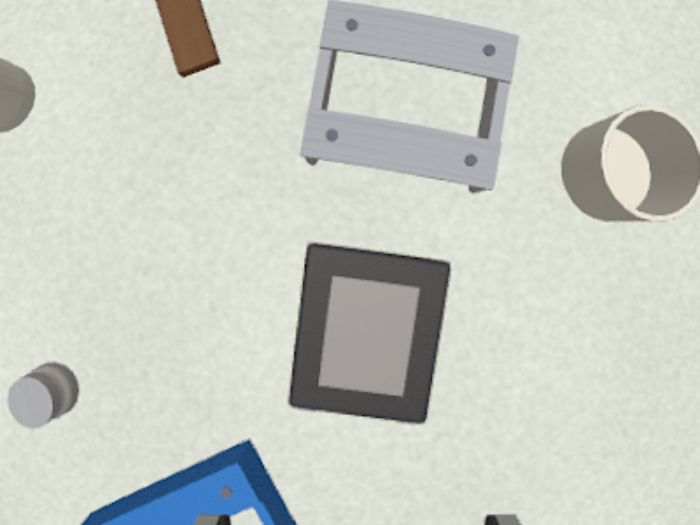

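The case is at (370,333) in this crop, with its corners at (308,243), (449,263), (424,422) and (290,405). The rack roof corners are at (330,1), (518,36), (494,189) and (303,156), and its screws at (352,25), (489,50), (332,135) and (471,160).

```bash
python3 - <<'E'
from h import *
d=load('w2')
S=lambda p:np.array(p,float)/1.75+[120,0]
def rect(n,C,z,depth=True):
    P=wplane(d,S(C),z);y=P[0]-P[1]+P[3]-P[2];x=P[0]-P[3]+P[1]-P[2]
    print(n,P.round(0).tolist(),'yaw',yaw([y[1],-y[0]]),yaw(x),'c',P.mean(0).round(1),'near',((P[2]+P[3])/2).round(1),'w',np.linalg.norm(y)/2,np.linalg.norm(x)/2)
rect('rack',[(330,1),(518,36),(494,189),(303,156)],55)
rect('screws',[(352,25),(489,50),(471,160),(332,135)],55)
rect('case',[(308,243),(449,263),(424,422),(290,405)],40)
ap,P=quad(d,(270,125,390,250));print(ap.tolist());print(P.round(0).tolist())
w1=load('w1')
C=lambda d,roi:[x.tolist() for x in quad(d,roi)[1].round(0)]
print(C(w1,(270,5,440,185)))
E
```

```text
rack [[728.0, -219.0], [708.0, -340.0], [603.0, -323.0], [623.0, -202.0]] yaw -9.5 -9.3 c [ 665.6 -270.8] near [ 612.9 -262.2] w 122.90610675884217 106.65227270638574
screws [[711.0, -233.0], [696.0, -320.0], [621.0, -308.0], [636.0, -220.0]] yaw -9.6 -9.6 c [ 666.2 -270.2] near [ 628.8 -263.8] w 89.01622278294022 75.9459756214397
case [[567.0, -203.0], [553.0, -296.0], [443.0, -281.0], [456.0, -188.0]] yaw -7.9 -7.6 c [ 504.8 -242.2] near [ 449.7 -234.9] w 93.86673258025472 111.16681882988742
[[296, 140], [376, 151], [362, 240], [285, 230]]
[[565.0, -203.0], [552.0, -295.0], [445.0, -281.0], [458.0, -188.0]]
[[563.0, -203.0], [559.0, -249.0], [550.0, -295.0], [442.0, -279.0], [456.0, -188.0]]
```

```bash
python3 - <<'E'
from h import *
d=load('w1');print(wplane(d,[(250,197),(300,292)],55).round(0),wplane(d,[(250,197),(300,322)],0).round(0))
E
```

```text
[[ 426. -163.]
 [ 350. -199.]] [[ 417. -152.]
 [ 293. -194.]]
```

```bash
python3 -m jog '[{"offset":[-0.08,-0.01,0.02],"delta_rot":[0,0,0.04]},{"offset":[-0.167,-0.017,0.06],"delta_rot":[0,0,0.087]},{"offset":[-0.167,-0.017,0.14],"delta_rot":[0,0,0.087]},{"offset":[-0.167,-0.017,0.22],"delta_rot":[0,0,0.087]},{"offset":[-0.167,-0.017,0.3],"delta_rot":[0,0,0.087]},{"offset":[-0.167,-0.017,0.38],"delta_rot":[0,0,0.087]},{"offset":[-0.167,-0.017,0.46],"delta_rot":[0,0,0.087]},{"offset":[-0.167,-0.017,0.54],"delta_rot":[0,0,0.087]},{"offset":[-0.167,-0.017,0.6],"delta_rot":[0,0,0.087]},{"offset":[-0.167,-0.017,0.637],"delta_rot":[0,0,0.087]},{"offset":[-0.167,-0.017,0.637],"delta_rot":[0,0,0.087]}]' 0.5 && python3 -m jog '[{"offset":[0.02,0,0],"delta_rot":[0,0,0]},{"offset":[0.035,0,0],"delta_rot":[0,0,0]},{"offset":[0.05,0.001,0],"delta_rot":[0,0,0.002]},{"offset":[0.065,0.002,0],"delta_rot":[0,0,0.004]},{"offset":[0.08,0.003,0],"delta_rot":[0,0,0.006]},{"offset":[0.095,0.004,0],"delta_rot":[0,0,0.008]},{"offset":[0.11,0.004,0],"delta_rot":[0,0,0.01]},{"offset":[0.125,0.005,0],"delta_rot":[0,0,0.012]},{"offset":[0.14,0.005,0],"delta_rot":[0,0,0.014]},{"offset":[0.155,0.006,0],"delta_rot":[0,0,0.016]},{"offset":[0.17,0.006,0],"delta_rot":[0,0,0.018]},{"offset":[0.18,0.007,0],"delta_rot":[0,0,0.02]}]' && python3 - <<'E'
from h import *
d=snap('w3')
ap,P=quad(d,(200,0,440,300));print(ap.tolist(),P.round(0).tolist())
E
```

```text
time: 7.17
tcp_pos: [412.6, -224.3, 6.6]
tool_rot: [-3.131, 0.214, 0.012]
wrist_force: [-1.1, 1.2, 0.9]
grip_width: 42.6
grip_force: 0.0
time: 8.17
tcp_pos: [506.8, -242.3, 11.7]
tool_rot: [3.13, -0.262, 0.001]
wrist_force: [-6.4, 0.9, 3.6]
grip_width: 42.9
grip_force: 2.8
8.1667 [ 506.8 -242.3   11.7] [ 3.13e+00 -2.62e-01  1.00e-03] [-6.4  0.9  3.6]
[[439, 16], [439, 299], [203, 299], [200, 17], [338, 8]] [[611.0, -296.0], [516.0, -284.0], [530.0, -202.0], [623.0, -221.0], [616.0, -264.0]]
```

```bash
python3 -m jog '[{"offset":[0.012,0.001,0],"delta_rot":[0,0,0]},{"offset":[0.024,0.002,0],"delta_rot":[0,0,0]},{"offset":[0.036,0.002,0],"delta_rot":[0,0,0]},{"offset":[0.048,0.003,0],"delta_rot":[0,0,0]},{"offset":[0.06,0.003,0],"delta_rot":[0,0,0]},{"offset":[0.072,0.003,0],"delta_rot":[0,0,0]},{"offset":[0.084,0.003,0],"delta_rot":[0,0,0]},{"offset":[0.096,0.003,0],"delta_rot":[0,0,0]},{"offset":[0.108,0.003,0],"delta_rot":[0,0,0]},{"offset":[0.12,0.003,0],"delta_rot":[0,0,0]},{"offset":[0.132,0.003,0],"delta_rot":[0,0,0]},{"offset":[0.14,0.003,0],"delta_rot":[0,0,0]},{"offset":[0.146,0.003,0],"delta_rot":[0,0,0]},{"offset":[0.15,0.003,0],"delta_rot":[0,0,0]}]'
```

```text
time: 9.38
tcp_pos: [579.3, -256.1, 11.1]
tool_rot: [3.131, -0.262, -0.001]
wrist_force: [-6.1, 0.7, 5.0]
grip_width: 42.6
grip_force: 3.1
```

```bash
python3 -m jog '[{"offset":[0.004,0,0],"delta_rot":[0,0,0]},{"offset":[0.008,0,0],"delta_rot":[0,0,0]},{"offset":[0.011,0,0],"delta_rot":[0,0,0]},{"offset":[0.014,0,0],"delta_rot":[0,0,0]},{"offset":[0.016,0,0],"delta_rot":[0,0,0]},{"offset":[0.016,0,0],"delta_rot":[0,0,0]}]'
```

```text
time: 9.88
tcp_pos: [587.2, -257.5, 11.1]
tool_rot: [3.131, -0.262, -0.0]
wrist_force: [-4.0, 0.7, 4.6]
grip_width: 42.7
grip_force: 2.2
```

```bash
python3 -m jog '[{"offset":[0.002,0,0],"delta_rot":[0,0,0]},{"offset":[0.004,0,0],"delta_rot":[0,0,0]},{"offset":[0.006,0,0],"delta_rot":[0,0,0]},{"offset":[0.006,0,0],"delta_rot":[0,0,0]}]'
```

```text
time: 10.22
tcp_pos: [588.5, -257.7, 11.0]
tool_rot: [-3.13, 0.262, 0.005]
wrist_force: [-10.0, 1.4, 8.9]
grip_width: 42.7
grip_force: 5.5
```

```bash
python3 -m jog '[{"offset":[0.002,0,0],"delta_rot":[0,0,0]},{"offset":[0.004,0,0],"delta_rot":[0,0,0]},{"offset":[0.006,0,0],"delta_rot":[0,0,0]},{"offset":[0.006,0,0],"delta_rot":[0,0,0]},{"offset":[0.006,0,0],"delta_rot":[0,0,0]}]'
```

```text
time: 10.63
tcp_pos: [588.5, -257.6, 10.9]
tool_rot: [-3.13, 0.263, 0.013]
wrist_force: [-22.7, 3.1, 16.6]
grip_width: 42.8
grip_force: 11.2
```

```bash
python3 -m jog '[{"offset":[-0.03,0,0],"delta_rot":[0,0,0]},{"offset":[-0.1,0,0],"delta_rot":[0,0,0]},{"offset":[-0.1,0,-0.08],"delta_rot":[0,0,0]},{"offset":[-0.12,-0.03,-0.16],"delta_rot":[0,0,0]},{"offset":[-0.14,-0.07,-0.23],"delta_rot":[0,0,0]},{"offset":[-0.17,-0.12,-0.3],"delta_rot":[0,0,0]},{"offset":[-0.2,-0.18,-0.36],"delta_rot":[0,0,0]},{"offset":[-0.325,-0.864,-0.638],"delta_rot":[0,0,-0.112]},{"offset":[-0.325,-0.864,-0.638],"delta_rot":[0,0,-0.112]},{"offset":[-0.325,-0.864,-0.638],"delta_rot":[0,0,-0.112]},{"offset":[-0.325,-0.864,-0.638],"delta_rot":[0,0,-0.112]},{"offset":[-0.325,-0.864,-0.638],"delta_rot":[0,0,-0.112]},{"offset":[-0.325,-0.864,-0.638],"delta_rot":[0,0,-0.112]},{"offset":[-0.325,-0.864,-0.638],"delta_rot":[0,0,-0.112]},{"offset":[-0.325,-0.864,-0.638],"delta_rot":[0,0,-0.112]},{"offset":[-0.325,-0.864,-0.638],"delta_rot":[0,0,-0.112]},{"offset":[-0.325,-0.864,-0.638],"delta_rot":[0,0,-0.112]},{"offset":[-0.325,-0.864,-0.638],"delta_rot":[0,0,-0.112]},{"offset":[-0.325,-0.864,-0.638],"delta_rot":[0,0,-0.112]},{"offset":[-0.325,-0.864,-0.638],"delta_rot":[0,0,-0.112]}]' 0.7
python3 - <<'E'
from h import *
d=snap('w4');p=d['pixels']
out=np.clip(255*(p/255.)**.6,0,255).astype(np.uint8)[:,:,::-1]
cv2.imwrite('pics/w4.png',cv2.resize(out[:300,120:520],(700,525)))
E
```

```text
time: 12.3
tcp_pos: [513.0, 41.1, 323.7]
tool_rot: [-3.106, -0.095, 0.003]
wrist_force: [-0.6, 0.5, -0.5]
grip_width: 59.9
grip_force: 0.0
12.3 [513.   41.1 323.7] [-3.106e+00 -9.500e-02  3.000e-03] [-0.6  0.5 -0.5]
```

View pics/w4.png

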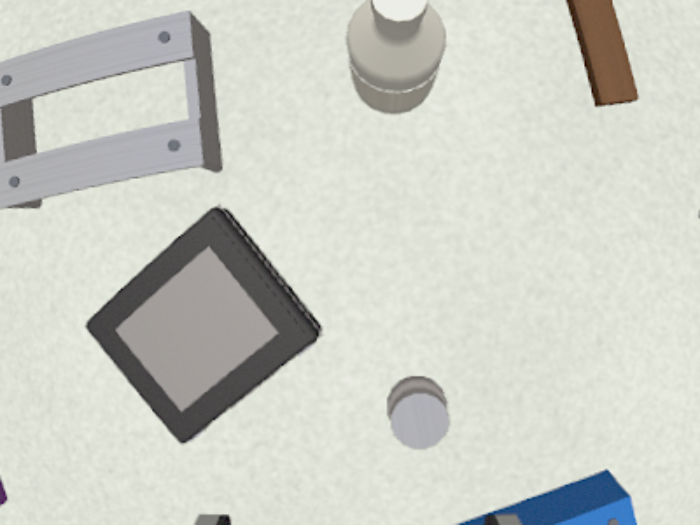

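The screws of the wide rack are at (164,37), (6,80), (174,145) and (14,182) in this crop. The case's light panel has corners at (209,247), (278,333), (182,412) and (116,330), and the tin is at (418,420).

```bash
python3 - <<'E'
from h import *
d=load('w4')
S=lambda p:np.array(p,float)/1.75+[120,0]
def rect(n,C,z):
    P=wplane(d,S(C),z);y=P[0]-P[1]+P[3]-P[2];x=P[0]-P[3]+P[1]-P[2]
    print(n,P.round(0).tolist(),'yaw',yaw([y[1],-y[0]]),yaw(x),'c',P.mean(0).round(1),'w',np.linalg.norm(y)/2,np.linalg.norm(x)/2)
rect('screws',[(6,80),(164,37),(174,145),(14,182)],55)
rect('panel',[(209,247),(278,333),(182,412),(116,330)],40)
rect('case',[(218,208),(313,338),(183,442),(88,326)],40)
print('tin',wplane(d,S((418,420)),50))
E
```

```text
screws [[693.0, 309.0], [712.0, 189.0], [638.0, 176.0], [618.0, 296.0]] yaw 9.3 9.4 c [665.1 242.6] w 121.46589110018692 76.1206715989897
panel [[570.0, 154.0], [514.0, 105.0], [455.0, 172.0], [511.0, 221.0]] yaw -48.9 -48.6 c [512.7 162.7] w 74.66454398632533 89.60991459279451
case [[597.0, 148.0], [512.0, 81.0], [432.0, 171.0], [514.0, 243.0]] yaw -49.9 -48.6 c [513.8 161. ] w 108.03710860556816 123.2551670558741
tin [[463.57323068   7.44518004]]
```

```bash
python3 -m jog '[{"offset":[0.06,-0.04,0],"delta_rot":[0,0,-0.08]},{"offset":[0.137,-0.082,0.05],"delta_rot":[0,0,-0.16]},{"offset":[0.137,-0.082,0.1],"delta_rot":[0,0,-0.24]},{"offset":[0.137,-0.082,0.15],"delta_rot":[0,0,-0.32]},{"offset":[0.137,-0.082,0.2],"delta_rot":[0,0,-0.4]},{"offset":[0.137,-0.082,0.25],"delta_rot":[0,0,-1]},{"offset":[0.137,-0.082,0.25],"delta_rot":[0,0,-1]},{"offset":[0.137,-0.082,0.25],"delta_rot":[0,0,-1]},{"offset":[0.137,-0.082,0.25],"delta_rot":[0,0,-1]},{"offset":[0.137,-0.082,0.25],"delta_rot":[0,0,-1]},{"offset":[0.137,-0.082,0.25],"delta_rot":[0,0,-1]},{"offset":[0.137,-0.082,0.25],"delta_rot":[0,0,-1]},{"offset":[0.137,-0.082,0.25],"delta_rot":[0,0,-1]}]' 0.9 && python3 -m jog '[{"offset":[0,0,0.05],"delta_rot":[0,0,-0.484]},{"offset":[0,0,0.1],"delta_rot":[0,0,-0.484]},{"offset":[0,0,0.15],"delta_rot":[0,0,-0.484]},{"offset":[0,0,0.2],"delta_rot":[0,0,-0.484]},{"offset":[0,0,0.2],"delta_rot":[0,0,-0.484]},{"offset":[0,0,0.2],"delta_rot":[0,0,-0.484]},{"offset":[0,0,0.2],"delta_rot":[0,0,-0.484]},{"offset":[0,0,0.2],"delta_rot":[0,0,-0.484]}]'
cat > plan.py <<'E'
import sys
from h import *
from workcell import ctrl
def show(poses):  # world (x,y,yawdeg) TCP poses -> tool shares from now
    o=ctrl.get_obs();W=Ro.from_rotvec(o['tool_rot']).as_matrix();y0=yaw(W[:2,0])
    print('tcp',o['tcp_pos'].round(1),'yaw',y0)
    for x,y,a in poses:
        v=W[:2,:2].T@(np.array([x,y])-o['tcp_pos'][:2])/500;print(np.round(v,3),round(np.radians(-((a-y0+180)%360-180))/1.5,3))
E
python3 - <<'E'
from plan import *
C=np.array([513,162.]);th=41.;R=104.5;P=[]
def tcp(C,th,off):
    a=np.radians(th);return C+np.array([-np.sin(a),np.cos(a)])*off
P.append((*tcp(C,th,-101),th+90));P.append((*tcp(C,th,-78),th+90))
n=12
for i in range(1,n+1):
    t2=th-31.65/n;m=np.radians((th+t2)/2);C=C+R*np.radians(31.65/n)*np.array([-np.sin(m),np.cos(m)]);th=t2
    P.append((*tcp(C,th,-76),th+90))
print(C,th);show(P)
E
```

```text
time: 13.43
tcp_pos: [578.1, 90.4, 199.5]
tool_rot: [-2.207, -2.198, -0.033]
wrist_force: [-0.1, 0.6, -0.4]
grip_width: 76.7
grip_force: 0.0
time: 14.1
tcp_pos: [578.0, 93.9, 99.9]
tool_rot: [-1.302, -2.84, -0.046]
wrist_force: [-0.4, 0.8, 0.9]
grip_width: 76.9
grip_force: 0.0
[488.75336448 213.58513539] 9.349999999999998
tcp [578.   93.9  99.9] yaw 130.8
[-0.014 -0.009] -0.002
[ 0.032 -0.009] -0.002
[ 0.046 -0.016] 0.028
[ 0.056 -0.022] 0.059
[ 0.066 -0.028] 0.09
[ 0.077 -0.033] 0.12
[ 0.088 -0.038] 0.151
[ 0.099 -0.043] 0.182
[ 0.11  -0.047] 0.212
[ 0.121 -0.05 ] 0.243
[ 0.133 -0.053] 0.274
[ 0.145 -0.055] 0.305
[ 0.156 -0.057] 0.335
[ 0.168 -0.058] 0.366
```

```bash
cat >> plan.py <<'E'
def show(poses,z):
    o=ctrl.get_obs();W=Ro.from_rotvec(o['tool_rot']);
    print('tcp',o['tcp_pos'].round(1),'yaw',yaw(W.as_matrix()[:2,0]))
    for x,y,a in poses:
        a=np.radians(a);T=Ro.from_matrix([[np.cos(a),np.sin(a),0],[np.sin(a),-np.cos(a),0],[0,0,-1]])
        print((W.inv().apply(np.array([x,y,z])-o['tcp_pos'])/500).round(3),((W.inv()*T).as_rotvec()/1.5).round(3))
E
python3 -c "
from plan import *
show([(579.3,85.8,131)],60);show([(579.3,85.8,131)],7)"
```

```text
tcp [578.   93.9  99.9] yaw 130.8
[-0.016 -0.01   0.079] [ 0.013 -0.018 -0.003]
tcp [578.   93.9  99.9] yaw 130.8
[-0.019 -0.012  0.185] [ 0.013 -0.018 -0.003]
```

```bash
python3 -m jog '[{"offset":[-0.016,-0.01,0.05],"delta_rot":[0.013,-0.018,-0.003]},{"offset":[-0.018,-0.011,0.11],"delta_rot":[0.013,-0.018,-0.003]},{"offset":[-0.019,-0.012,0.16],"delta_rot":[0.013,-0.018,-0.003]},{"offset":[-0.019,-0.012,0.185],"delta_rot":[0.013,-0.018,-0.003]},{"offset":[-0.019,-0.012,0.185],"delta_rot":[0.013,-0.018,-0.003]}]' && python3 - <<'E'
from plan import *
C=np.array([513,162.]);th=41.;R=104.5;P=[]
def tcp(C,th,off):
    a=np.radians(th);return C+np.array([-np.sin(a),np.cos(a)])*off
P.append((*tcp(C,th,-78),th+90))
n=12
for i in range(1,n+1):
    t2=th-31.65/n;m=np.radians((th+t2)/2);C=C+R*np.radians(31.65/n)*np.array([-np.sin(m),np.cos(m)]);th=t2
    P.append((*tcp(C,th,-76),th+90))
show(P,7)
E
```

```text
time: 14.52
tcp_pos: [577.5, 85.7, 4.6]
tool_rot: [-1.3, -2.856, 0.003]
wrist_force: [-1.1, 0.8, 0.3]
grip_width: 76.7
grip_force: 0.0
tcp [577.5  85.7   4.6] yaw 131.0
[ 0.044  0.003 -0.005] [-0.002 -0.002  0.   ]
[ 0.058 -0.004 -0.005] [-0.002 -0.002  0.031]
[ 0.068 -0.01  -0.005] [-0.002 -0.002  0.062]
[ 0.078 -0.016 -0.005] [-0.002 -0.002  0.092]
[ 0.089 -0.022 -0.005] [-0.002 -0.002  0.123]
[ 0.1   -0.026 -0.005] [-0.002 -0.002  0.154]
[ 0.111 -0.031 -0.004] [-0.003 -0.001  0.185]
[ 0.122 -0.035 -0.004] [-0.003 -0.001  0.215]
[ 0.133 -0.038 -0.004] [-0.003 -0.001  0.246]
[ 0.145 -0.041 -0.004] [-0.003 -0.001  0.277]
[ 0.157 -0.043 -0.004] [-0.003 -0.001  0.307]
[ 0.168 -0.045 -0.004] [-0.003 -0.001  0.338]
[ 0.18  -0.046 -0.004] [-0.003 -0.001  0.369]
```

```bash
python3 -m jog '[{"offset":[0.016,0.001,0],"delta_rot":[0,0,0]},{"offset":[0.03,0.002,0],"delta_rot":[0,0,0]},{"offset":[0.044,0.003,0],"delta_rot":[0,0,0]},{"offset":[0.051,0,0],"delta_rot":[0,0,0.015]},{"offset":[0.058,-0.004,0],"delta_rot":[0,0,0.031]},{"offset":[0.068,-0.01,0],"delta_rot":[0,0,0.062]},{"offset":[0.078,-0.016,0],"delta_rot":[0,0,0.092]},{"offset":[0.089,-0.022,0],"delta_rot":[0,0,0.123]},{"offset":[0.1,-0.026,0],"delta_rot":[0,0,0.154]},{"offset":[0.111,-0.031,0],"delta_rot":[0,0,0.185]},{"offset":[0.122,-0.035,0],"delta_rot":[0,0,0.215]},{"offset":[0.133,-0.038,0],"delta_rot":[0,0,0.246]},{"offset":[0.145,-0.041,0],"delta_rot":[0,0,0.277]},{"offset":[0.157,-0.043,0],"delta_rot":[0,0,0.307]},{"offset":[0.168,-0.045,0],"delta_rot":[0,0,0.338]},{"offset":[0.18,-0.046,0],"delta_rot":[0,0,0.369]},{"offset":[0.18,-0.046,0],"delta_rot":[0,0,0.369]},{"offset":[0.18,-0.046,0],"delta_rot":[0,0,0.369]}]' && python3 - <<'E'
from plan import *
show([(499,120,9.3)],7);show([(460,190,9.3)],320)
E
```

```text
time: 16.02
tcp_pos: [503.0, 139.1, 8.3]
tool_rot: [2.025, 2.401, 0.003]
wrist_force: [0.1, -0.1, 0.3]
grip_width: 77.0
grip_force: 0.0
tcp [503.  139.1   8.3] yaw 99.7
[-0.036 -0.014  0.002] [ 1.000e-03 -1.000e-03  1.052e+00]
tcp [503.  139.1   8.3] yaw 99.7
[ 0.115 -0.066 -0.624] [ 1.000e-03 -1.000e-03  1.052e+00]
```

```bash
python3 -m jog '[{"offset":[-0.05,0,0],"delta_rot":[0,0,0]},{"offset":[-0.05,0,-0.08],"delta_rot":[0,0,0]},{"offset":[-0.05,0,-0.16],"delta_rot":[0,0,0]},{"offset":[0,-0.03,-0.24],"delta_rot":[0,0,0.1]},{"offset":[0.06,-0.06,-0.32],"delta_rot":[0,0,0.2]},{"offset":[0.115,-0.066,-0.4],"delta_rot":[0,0,0.3]},{"offset":[0.115,-0.066,-0.48],"delta_rot":[0,0,0.38]},{"offset":[0.115,-0.066,-0.56],"delta_rot":[0,0,0.46]},{"offset":[0.115,-0.066,-0.62],"delta_rot":[0,0,0.54]},{"offset":[0.115,-0.066,-0.62],"delta_rot":[0,0,1]},{"offset":[0.115,-0.066,-0.62],"delta_rot":[0,0,1]},{"offset":[0.115,-0.066,-0.62],"delta_rot":[0,0,1]},{"offset":[0.115,-0.066,-0.62],"delta_rot":[0,0,1]},{"offset":[0.115,-0.066,-0.62],"delta_rot":[0,0,1]},{"offset":[0.115,-0.066,-0.62],"delta_rot":[0,0,1]},{"offset":[0.115,-0.066,-0.62],"delta_rot":[0,0,1]},{"offset":[0.115,-0.066,-0.62],"delta_rot":[0,0,1]},{"offset":[0.115,-0.066,-0.62],"delta_rot":[0,0,1]}]' 0.7 && python3 - <<'E'
from h import *
d=snap('w5')
p=d['pixels'];q=p.max(2);m=(q<70).astype(np.uint8);m[300:]=0
cs=[c for c in cv2.findContours(m,cv2.RETR_EXTERNAL,cv2.CHAIN_APPROX_NONE)[0] if cv2.contourArea(c)>1500]
for c in cs:
    ap=cv2.approxPolyDP(cv2.convexHull(c),4,True)[:,0];print(ap.tolist(),wplane(d,ap,40).round(0).tolist())
# light panel inside the case
x,y,w,h=cv2.boundingRect(max(cs,key=cv2.contourArea))
hull=np.zeros_like(m);cv2.fillConvexPoly(hull,cv2.convexHull(max(cs,key=cv2.contourArea)),1)
hull=cv2.erode(hull,np.ones((9,9)))
pm=((q>=90)&(hull>0)).astype(np.uint8)
c=max(cv2.findContours(pm,cv2.RETR_EXTERNAL,cv2.CHAIN_APPROX_NONE)[0],key=cv2.contourArea)
W=wplane(d,c[:,0],40).astype(np.float32);print('panel',cv2.minAreaRect(W))
# rack screws: dark blobs on rack
g=cv2.cvtColor(p,cv2.COLOR_RGB2GRAY);bh=cv2.morphologyEx(g,cv2.MORPH_BLACKHAT,np.ones((15,15)))
P=p.astype(int)
mm=((bh>25)).astype(np.uint8);mm[280:]=0
n,l,st,ce=cv2.connectedComponentsWithStats(mm)
for i in range(1,n):
    if 15<st[i,4]<90 and max(st[i,2:4])<12: print(ce[i].round(1),st[i,2:5],wplane(d,ce[i],55).round(1))
E
```

```text
time: 17.52
tcp_pos: [471.9, 152.0, 317.6]
tool_rot: [-3.076, -0.454, 0.007]
wrist_force: [0.9, 1.0, -0.4]
grip_width: 59.5
grip_force: 0.0
17.5167 [471.9 152.  317.6] [-3.076 -0.454  0.007] [ 0.9  1.  -0.4]
[[237, 113], [346, 126], [333, 219], [228, 206]] [[534.0, 285.0], [553.0, 161.0], [446.0, 144.0], [425.0, 268.0]]
[[619, 112], [639, 112], [638, 220], [598, 187], [594, 172]] [[713.0, -184.0], [733.0, -224.0], [588.0, -290.0], [601.0, -186.0], [617.0, -170.0]]
panel ((488.4073486328125, 215.47689819335938), (75.5284423828125, 90.47723388671875), 9.140974044799805)
[245.3  38.3] [ 8  8 48] [[618.1 296.3]]
[355.7  48.6] [ 8  8 51] [[637.8 176.8]]
[627.7 174. ] [ 5  7 26] [[ 636.8 -220.2]]
[461.6 240.8] [ 3 11 23] [[470.8  -7.7]]
```

```bash
python3 - <<'E'
from plan import *
a=np.radians(9.3);M=np.array([612.1,233.9]);Rm=np.array([[np.cos(a),-np.sin(a)],[np.sin(a),np.cos(a)]])
T=lambda x,y:(*(M+Rm@[x,y]),9.3)
show([T(-213,1.5)],200);show([T(-213,1.5)],9);print(T(-213,1.5),T(-193,1.5),T(-26,0))
E
```

```text
tcp [471.8 152.4 317.6] yaw 16.8
[-0.106 -0.126  0.239] [-0.021  0.002  0.088]
tcp [471.8 152.4 317.6] yaw 16.8
[-0.106 -0.114  0.621] [-0.021  0.002  0.088]
(np.float64(401.657326673695), np.float64(200.9586696795943), 9.3) (np.float64(421.3944410018312), np.float64(204.19074610166152), 9.3) (np.float64(586.441751373423), np.float64(229.69830065131262), 9.3)
```

```bash
python3 -m jog '[{"offset":[-0.05,-0.06,0.04],"delta_rot":[-0.021,0.002,0.088]},{"offset":[-0.106,-0.126,0.1],"delta_rot":[-0.021,0.002,0.088]},{"offset":[-0.106,-0.124,0.18],"delta_rot":[-0.021,0.002,0.088]},{"offset":[-0.106,-0.122,0.26],"delta_rot":[-0.021,0.002,0.088]},{"offset":[-0.106,-0.12,0.34],"delta_rot":[-0.021,0.002,0.088]},{"offset":[-0.106,-0.118,0.42],"delta_rot":[-0.021,0.002,0.088]},{"offset":[-0.106,-0.116,0.5],"delta_rot":[-0.021,0.002,0.088]},{"offset":[-0.106,-0.115,0.56],"delta_rot":[-0.021,0.002,0.088]},{"offset":[-0.106,-0.114,0.6],"delta_rot":[-0.021,0.002,0.088]},{"offset":[-0.106,-0.114,0.62],"delta_rot":[-0.021,0.002,0.088]},{"offset":[-0.106,-0.114,0.62],"delta_rot":[-0.021,0.002,0.088]},{"offset":[-0.106,-0.114,0.62],"delta_rot":[-0.021,0.002,0.088]}]' && python3 - <<'E'
from plan import *
a=np.radians(9.3);M=np.array([612.1,233.9]);Rm=np.array([[np.cos(a),-np.sin(a)],[np.sin(a),np.cos(a)]])
T=lambda x,y:(*(M+Rm@[x,y]),9.3)
show([T(-193,1.5),T(-120,.7),T(-32,0)],9)
E
```

```text
time: 18.57
tcp_pos: [422.1, 98.4, 33.2]
tool_rot: [-3.094, -0.324, 0.008]
wrist_force: [0.0, -0.4, -0.2]
grip_width: 59.8
grip_force: 0.0
tcp [422.1  98.4  33.2] yaw 11.9
[ 0.043 -0.206  0.055] [-0.02   0.002  0.031]
[ 0.188 -0.197  0.054] [-0.02   0.002  0.031]
[ 0.364 -0.188  0.053] [-0.02   0.002  0.031]
```

Joint 6 is at its range limit (it would need about 190°), so the arm stopped short of the pose. It touched nothing. I'll turn the tool half round the other way, which gives the same finger line.

```bash
python3 -m jog '[{"offset":[-0.02,0,-0.06],"delta_rot":[0,0,0]},{"offset":[-0.04,0,-0.14],"delta_rot":[0,0,0]},{"offset":[-0.04,0,-0.2],"delta_rot":[0,0,-0.08]},{"offset":[-0.04,-0.08,-0.24],"delta_rot":[-0.02,0,-0.16]},{"offset":[-0.04,-0.16,-0.24],"delta_rot":[-0.02,0,-0.24]},{"offset":[-0.02,-0.21,-0.24],"delta_rot":[0,0,-0.32]},{"offset":[-0.02,-0.21,-0.24],"delta_rot":[0,0,-1]},{"offset":[-0.02,-0.21,-0.24],"delta_rot":[0,0,-1]},{"offset":[-0.02,-0.21,-0.24],"delta_rot":[0,0,-1]},{"offset":[-0.02,-0.21,-0.24],"delta_rot":[0,0,-1]},{"offset":[-0.02,-0.21,-0.24],"delta_rot":[0,0,-1]},{"offset":[-0.02,-0.21,-0.24],"delta_rot":[0,0,-1]},{"offset":[-0.02,-0.21,-0.24],"delta_rot":[0,0,-1]},{"offset":[-0.02,-0.21,-0.24],"delta_rot":[0,0,-1]},{"offset":[-0.02,-0.21,-0.24],"delta_rot":[0,0,-1]}]' && python3 -m jog '[{"offset":[0,0,0],"delta_rot":[0,0,-1]},{"offset":[0,0,0],"delta_rot":[0,0,-1]},{"offset":[0,0,0],"delta_rot":[0,0,-1]},{"offset":[0,0,0],"delta_rot":[0,0,-1]},{"offset":[0,0,0],"delta_rot":[0,0,-1]},{"offset":[0,0,0],"delta_rot":[0,0,-1]},{"offset":[0,0,0],"delta_rot":[0,0,-1]},{"offset":[0,0,0],"delta_rot":[0,0,-1]},{"offset":[0,0,0],"delta_rot":[0,0,-1]},{"offset":[0,0,0],"delta_rot":[0,0,-1]},{"offset":[0,0,0],"delta_rot":[0,0,-1]},{"offset":[0,0,0],"delta_rot":[0,0,-1]},{"offset":[0,0,0],"delta_rot":[0,0,-1]},{"offset":[0,0,0],"delta_rot":[0,0,-1]}]' && cat >> plan.py <<'E'
a=np.radians(9.3);M=np.array([612.1,233.9]);Rm=np.array([[np.cos(a),-np.sin(a)],[np.sin(a),np.cos(a)]])
T=lambda x,y:(*(M+Rm@[x,y]),189.3)
E
python3 - <<'E'
from plan import *
show([T(-213,1.5)],60);show([T(-213,1.5)],9);print(ctrl.get_obs()['joint_pos'])
d=snap('w6')
E
```

```text
time: 19.82
tcp_pos: [392.4, 195.6, 158.2]
tool_rot: [-2.04, -2.356, -0.029]
wrist_force: [0.0, 0.7, -0.2]
grip_width: 59.7
grip_force: 0.0
time: 20.98
tcp_pos: [392.5, 195.2, 158.1]
tool_rot: [0.093, -3.134, -0.047]
wrist_force: [-0.1, 0.7, 0.5]
grip_width: 59.8
grip_force: 0.0
tcp [392.5 195.2 158.1] yaw -176.6
[-0.02   0.004  0.196] [ 0.02  -0.002 -0.068]
tcp [392.5 195.2 158.1] yaw -176.6
[-0.02   0.001  0.298] [ 0.02  -0.002 -0.068]
[ 0.44049927  0.1256751  -0.35064792  1.0877845   0.02996743  0.3809766 ]
20.9833 [392.5 195.2 158.1] [ 0.093 -3.134 -0.047] [-0.1  0.7  0.5]
```

```bash
python3 -m jog '[{"offset":[-0.02,0.004,0.06],"delta_rot":[0.02,-0.002,-0.068]},{"offset":[-0.02,0.003,0.12],"delta_rot":[0.02,-0.002,-0.068]},{"offset":[-0.02,0.002,0.18],"delta_rot":[0.02,-0.002,-0.068]},{"offset":[-0.02,0.001,0.24],"delta_rot":[0.02,-0.002,-0.068]},{"offset":[-0.02,0.001,0.28],"delta_rot":[0.02,-0.002,-0.068]},{"offset":[-0.02,0.001,0.298],"delta_rot":[0.02,-0.002,-0.068]},{"offset":[-0.02,0.001,0.298],"delta_rot":[0.02,-0.002,-0.068]},{"offset":[-0.02,0.001,0.298],"delta_rot":[0.02,-0.002,-0.068]}]' && python3 - <<'E'
from plan import *
from workcell import imaging
show([T(-193,1.5),T(-100,.5),T(-32,0)],9)
t=imaging.get_image('top');np.savez('top1.npz',**t)
p=t['pixels'];hsv=cv2.cvtColor(p,cv2.COLOR_RGB2HSV);q=p.max(2)
for z,name in ((40,'dark'),):
    m=(q<62).astype(np.uint8);n,l,st,ce=cv2.connectedComponentsWithStats(m)
    for i in range(1,n):
        if 300<st[i,4]<6000: print(st[i],plane(t,ce[i],40)[0,:2].round(0))
cv2.imwrite('pics/top1.png',cv2.resize(np.clip(255*(p[110:290,90:460]/255.)**.5,0,255).astype(np.uint8)[:,:,::-1],None,fx=2.1,fy=2.1))
E
```

```text
time: 21.7
tcp_pos: [401.8, 200.5, 9.4]
tool_rot: [0.259, -3.13, -0.001]
wrist_force: [0.3, 0.1, -0.6]
grip_width: 59.5
grip_force: 0.0
tcp [401.8 200.5   9.4] yaw -170.6
[-0.04   0.001  0.001] [ 0.    -0.     0.002]
[-0.226 -0.002  0.001] [ 0.    -0.     0.002]
[-0.362 -0.003  0.001] [ 0.    -0.     0.002]
[147   0  33  60 978] [1011.  349.]
[379   0  21  55 791] [1005. -202.]
[ 607   31   33  174 3988] [ 764. -759.]
[551  69  38  36 979] [ 838. -630.]
[531  86  66  51 709] [ 770. -585.]
[336  97  28  54 602] [756. -99.]
[ 19  98  19 103 462] [706. 665.]
[109 168  31  29 488] [617. 428.]
[400 176  45  15 454] [ 605. -261.]
[ 29 229  48 132 552] [354. 597.]
[ 546  233   94  108 3688] [ 347. -617.]
[536 463  70  17 611] [ -31. -533.]
[469 465  65  15 540] [ -31. -386.]
```

```bash
python3 -m jog '[{"offset":[-0.02,0.001,0],"delta_rot":[0,0,0]},{"offset":[-0.035,0.001,0],"delta_rot":[0,0,0]},{"offset":[-0.048,0,0],"delta_rot":[0,0,0]},{"offset":[-0.06,0,0],"delta_rot":[0,0,0]},{"offset":[-0.074,0,0],"delta_rot":[0,0,0]},{"offset":[-0.088,0,0],"delta_rot":[0,0,0]},{"offset":[-0.1,0,0],"delta_rot":[0,0,0]},{"offset":[-0.112,0,0],"delta_rot":[0,0,0]},{"offset":[-0.124,0,0],"delta_rot":[0,0,0]},{"offset":[-0.124,0,0],"delta_rot":[0,0,0]}]' && python3 - <<'E'
from plan import *
from workcell import imaging
show([T(-100,.5),T(-32,0)],9)
t=imaging.get_image('top')
p=t['pixels'];s=1
cv2.imwrite('pics/top2.png',cv2.resize(np.clip(255*(p[110:270,130:330]/255.)**.5,0,255).astype(np.uint8)[:,:,::-1],None,fx=3.7,fy=3.7,interpolation=cv2.INTER_CUBIC))
np.savez('top2.npz',**t)
E
```

```text
time: 22.58
tcp_pos: [464.4, 211.0, 9.1]
tool_rot: [-0.261, 3.13, 0.001]
wrist_force: [0.5, 0.5, -0.2]
grip_width: 60.1
grip_force: 0.0
tcp [464.4 211.    9.1] yaw -170.5
[-0.099 -0.002  0.   ] [0.    0.001 0.003]
[-0.235 -0.003  0.001] [0.    0.001 0.003]
```

View pics/top2.png

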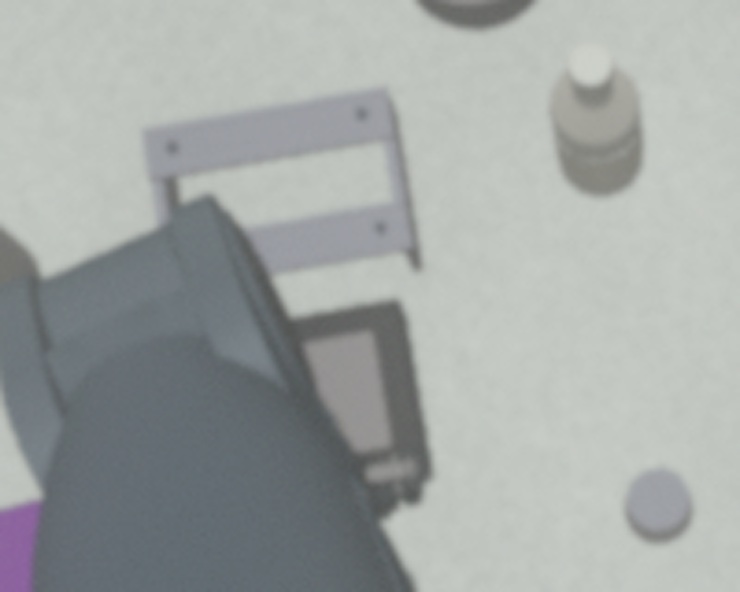

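The case's right edge runs from (400,303) to (432,470) and is in line with the rack's right wall at (413,246). I'll check the lateral offset.

```bash
python3 - <<'E'
from plan import *
t=load('top2');S=lambda p:np.array(p,float)/3.7+[130,110]-.36
L=lambda uv,z:((plane(t,S(uv),z)[:,:2]-M)@Rm).round(1).tolist()
print('case',L([(400,303),(430,465)],40));print('screws',L([(172,147),(362,114),(380,229)],55))
E
```

```text
case [[-28.1, -63.5], [-133.9, -65.2]]
screws [[94.3, 60.5], [93.7, -61.0], [17.1, -60.2]]
```

```bash
python3 -m jog '[{"offset":[-0.01,0,0],"delta_rot":[0,0,0]},{"offset":[-0.022,0,0],"delta_rot":[0,0,0]},{"offset":[-0.034,-0.001,0],"delta_rot":[0,0,0]},{"offset":[-0.046,-0.001,0],"delta_rot":[0,0,0]},{"offset":[-0.058,-0.001,0],"delta_rot":[0,0,0.001]},{"offset":[-0.07,-0.001,0],"delta_rot":[0,0,0.001]},{"offset":[-0.082,-0.002,0],"delta_rot":[0,0,0.001]},{"offset":[-0.094,-0.002,0],"delta_rot":[0,0,0.002]},{"offset":[-0.106,-0.002,0],"delta_rot":[0,0,0.002]},{"offset":[-0.118,-0.002,0],"delta_rot":[0,0,0.002]},{"offset":[-0.13,-0.002,0],"delta_rot":[0,0,0.002]},{"offset":[-0.142,-0.002,0],"delta_rot":[0,0,0.002]}]' && python3 -m jog '[{"offset":[-0.012,0,0],"delta_rot":[0,0,0]},{"offset":[-0.024,0,0],"delta_rot":[0,0,0]},{"offset":[-0.036,0,0],"delta_rot":[0,0,0]},{"offset":[-0.048,0,0],"delta_rot":[0,0,0]},{"offset":[-0.06,0,0],"delta_rot":[0,0,0]},{"offset":[-0.072,0,0],"delta_rot":[0,0,0]},{"offset":[-0.082,0,0],"delta_rot":[0,0,0]},{"offset":[-0.09,0,0],"delta_rot":[0,0,0]},{"offset":[-0.094,0,0],"delta_rot":[0,0,0]}]'; python3 -c "
from plan import *
show([T(-26,0)],9)"
```

```text
time: 23.63
tcp_pos: [533.6, 221.5, 9.0]
tool_rot: [0.257, -3.131, -0.001]
wrist_force: [-2.0, -0.7, -2.2]
grip_width: 60.1
grip_force: 0.8
time: 24.38
tcp_pos: [579.9, 229.2, 9.0]
tool_rot: [0.257, -3.131, -0.001]
wrist_force: [-2.8, 0.8, 1.6]
grip_width: 59.6
grip_force: 1.7
tcp [579.9 229.2   9. ] yaw -170.6
[-0.013 -0.001  0.   ] [ 0.    -0.     0.001]
```

```bash
python3 -m jog '[{"offset":[-0.004,0,0],"delta_rot":[0,0,0]},{"offset":[-0.008,0,0],"delta_rot":[0,0,0]},{"offset":[-0.011,0,0],"delta_rot":[0,0,0]},{"offset":[-0.014,0,0],"delta_rot":[0,0,0]},{"offset":[-0.016,0,0],"delta_rot":[0,0,0]},{"offset":[-0.016,0,0],"delta_rot":[0,0,0]}]'
python3 -m jog '[{"offset":[-0.002,0,0],"delta_rot":[0,0,0]},{"offset":[-0.004,0,0],"delta_rot":[0,0,0]},{"offset":[-0.004,0,0],"delta_rot":[0,0,0]},{"offset":[-0.004,0,0],"delta_rot":[0,0,0]}]'
```

```text
time: 24.88
tcp_pos: [587.2, 230.4, 9.0]
tool_rot: [0.257, -3.131, -0.001]
wrist_force: [-2.9, 0.3, 0.1]
grip_width: 59.7
grip_force: 1.4
time: 25.22
tcp_pos: [587.2, 230.4, 9.0]
tool_rot: [0.257, -3.127, -0.0]
wrist_force: [-10.3, -0.9, 6.6]
grip_width: 59.8
grip_force: 5.2
```

Contact with the back wall: the tip has stopped and the force is rising. One more press to confirm.

```bash
python3 -m jog '[{"offset":[-0.002,0,0],"delta_rot":[0,0,0]},{"offset":[-0.004,0,0],"delta_rot":[0,0,0]},{"offset":[-0.006,0,0],"delta_rot":[0,0,0]},{"offset":[-0.006,0,0],"delta_rot":[0,0,0]},{"offset":[-0.006,0,0],"delta_rot":[0,0,0]}]' && python3 -m jog '[{"offset":[0.02,0,0],"delta_rot":[0,0,0]},{"offset":[0.06,0,0],"delta_rot":[0,0,0]},{"offset":[0.1,0,0],"delta_rot":[0,0,0]},{"offset":[0.16,0,-0.08],"delta_rot":[0,0,0]},{"offset":[0.22,0,-0.14],"delta_rot":[0,0,0]},{"offset":[0.28,0,-0.22],"delta_rot":[0,0,0]},{"offset":[0.34,0,-0.3],"delta_rot":[0,0,0]},{"offset":[0.4,0,-0.38],"delta_rot":[0,0,0]},{"offset":[0.42,0,-0.46],"delta_rot":[0,0,0]},{"offset":[0.42,0,-0.5],"delta_rot":[0,0,0]},{"offset":[0.42,0,-0.5],"delta_rot":[0,0,0]},{"offset":[0.42,0,-0.5],"delta_rot":[0,0,0]}]' && python3 - <<'E'
from plan import *
from workcell import imaging
t=imaging.get_image('top');np.savez('top3.npz',**t);p=t['pixels'];q=p.max(2);t0=load('top0')['pixels'].astype(int)
m=(q<65).astype(np.uint8)
for n,c,yw in (('wide',M,9.3),('narrow',np.array([612.7,-261.6]),-9.5)):
    b=np.radians(yw);Rr=np.array([[np.cos(b),-np.sin(b)],[np.sin(b),np.cos(b)]])
    # dark pixels near the mouth, in the rack frame at lid height
    ys,xs=np.nonzero(m);W=(plane(t,np.c_[xs,ys],40)[:,:2]-c)@Rr
    k=(abs(W[:,0]+5)<50)&(abs(W[:,1])<75);print(n,k.sum(),np.percentile(W[k],[1,50,99],axis=0).round(0).tolist())
    for y in (-40,-20,0,20,40): 
        kk=k&(abs(W[:,1]-y)<4);print(y,W[kk,0].min().round(1) if kk.any() else None,end='; ')
# bystanders unchanged?
df=abs(p.astype(int)-t0).max(2)
for n,(u,v) in dict(tin=(308,246),oil=(291,142),can=(110,172),mug=(492,172)).items(): print(n,df[v-15:v+15,u-15:u+15].mean().round(1),df[v-15:v+15,u-15:u+15].max())
E
```

```text
time: 25.63
tcp_pos: [587.2, 230.4, 9.0]
tool_rot: [0.257, -3.122, 0.0]
wrist_force: [-21.9, -2.9, 15.2]
grip_width: 59.8
grip_force: 11.1
time: 26.63
tcp_pos: [386.5, 197.7, 262.8]
tool_rot: [-0.257, 3.124, 0.005]
wrist_force: [0.5, -0.1, -0.7]
grip_width: 59.8
grip_force: 0.0
wide 681 [[-48.0, -64.0], [-7.0, 3.0], [44.0, 73.0]]
-40 -20.3; -20 -20.7; 0 -20.5; 20 -21.4; 40 -21.4; narrow 514 [[-21.0, -52.0], [-6.0, 1.0], [44.0, 64.0]]
-40 -18.8; -20 -21.2; 0 -19.7; 20 -20.3; 40 -20.6; tin 9.0 13
oil 7.1 12
can 8.5 87
mug 6.5 12
```

```bash
python3 -c "
from workcell import workorder
print(workorder.finish_job())"
```

```text
the job is handed in; nothing more can be done
None
```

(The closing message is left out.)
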